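# Push an objective can up the sloped rack to its stop

## Task

Two screw cans for spare objectives lie on their sides at the foot of a sloped two-lane rack. With the fingertips, push the longer can up its own lane, over the small step at the top, until it rests against the end stop: push it slowly and stay with it all the way, so that it neither shoots off nor rolls back down, and never lift it. Leave the shorter can at the foot and the things around the rack where they are, and finish with the hand clear.

Things in the scene. Friction and masses are not known exactly. Their poses are not given: they have to be found in the camera images.
- rack: fixed aluminium rack, 210 long x 175 wide x 60 mm high. Origin on the table under its middle; x points uphill, y to the left looking uphill, z up. Two lanes 80 mm wide, centre lines at y = +42.5 and -42.5 mm, bordered by 5 mm grey rails (y = 0 and +-85 mm) that stand 12 mm above the deck. Lower end at x = -110, upper end at x = +100 mm
- deck_foot (a point): lower end of the sloping deck, on its top at the rack's middle line: x = -104, z = 8 mm in the rack's frame. From here the deck rises evenly at 7 degrees. Just below it (x = -110 to -104 mm) a low lip, top 14 mm above the table, keeps the cans from rolling off. A can let go on the slope rolls back to it
- step (a point): upper edge of the sloping deck, middle line: x = +56, z = 27.6 mm in the rack's frame. There the deck drops 3 mm into a short seat that slopes down by 3 degrees towards the end stop; a can past this step settles against the stop by itself
- end_stop (a point): top edge of the end stop's face, middle line: x = +92, z = 60 mm in the rack's frame; an upright aluminium wall across both lanes. A can resting against it has its axis at x = 71.5 mm, about 44 mm above the table
- long_can_center (a point): centre of the longer can, on its axis half-way along it: black screw can, 68 mm long, 41 mm thick (body half 40), about 0.12 kg. It lies on its side across one of the two lanes (either one) against the foot lip, free to roll uphill; its axis starts about x = -91 mm in the rack's frame, 30 mm above the table
- long_can: the longer can itself; its origin is the centre of its flat base, on its axis, 34 mm from the centre; its z axis runs along the can from base to cap, across the lane
- short_can_center (a point): centre of the shorter can, on its axis half-way along its length: white screw can, 57 mm long and 41 mm thick, lying likewise against the foot lip in the other lane; it stays there
- filter_cube: black filter cube, 43x34x32 mm, standing on the table beside the rack on its left; origin under its centre; to be left alone
- petri_dish: closed petri dish, 60 mm across, 14 mm high, lying on the table beside the rack on its right; origin under its centre; to be left alone
- oil_bottle: small brown bottle with black cap, 26 mm across, 64 mm high, standing on the table to the right of the rack's upper half; origin under its centre; to be left alone
Mind the look-alikes: they are no part of the job. Of the things that look like the part that bears short_can_center, the smallest one is meant.

How it is judged:
On the way, in this order (a step that is already met when the one before it is completed fails the run):
1. the longer can has been pushed half-way up the slope, lying in its lane (x of long_can_center in the frame of rack between -0.03 and 0.03 m and z of long_can_center in the frame of rack below 0.055 m), for 0.05 s.
2. the longer can is over the step and in the seat at the stop (x of long_can_center in the frame of rack between 0.066 and 0.076 m), for 0.2 s.
At the end, for the whole second after the job is handed in: the longer can lies at rest (below 10 mm/s) in the seat of its lane against the end stop: axis 67.5 to 75.5 mm along the rack's x (touching is 71.5), 38 to 50 mm above the table, square across the lane within 0.12 rad; the shorter can is still at the foot, within 12 mm of its start (x of long_can_center in the frame of rack between 0.0675 and 0.0755 m and z of long_can_center in the frame of rack between 0.038 and 0.05 m and angle between the z axis of long_can and the y axis of rack, either way round below 0.12 rad and (y of long_can_center in the frame of rack between 0.03 and 0.055 m or y of long_can_center in the frame of rack between -0.055 and -0.03 m) and linear speed of long_can below 0.01 m/s and x of short_can_center in the frame of rack below -0.08 m and distance of short_can_center from where it was at the start of the episode below 0.012 m).
It fails at once if the longer can is lifted off the deck by 8 mm or more (limit in steps along the slope, up to 11.7 mm) (z of long_can_center in the frame of rack above 0.0565 m or (x of long_can_center in the frame of rack below -0.07 m and z of long_can_center in the frame of rack above 0.0409 m) or (x of long_can_center in the frame of rack below -0.04 m and z of long_can_center in the frame of rack above 0.0446 m) or (x of long_can_center in the frame of rack below -0.01 m and z of long_can_center in the frame of rack above 0.0482 m) or (x of long_can_center in the frame of rack below 0.02 m and z of long_can_center in the frame of rack above 0.0519 m)).
It fails at once if the longer can runs free on the slope (no finger on it, faster than 0.2 m/s): shot up or let roll back (contact force between the fingers and long_can below 0.01 N and linear speed of long_can above 0.2 m/s and x of long_can_center in the frame of rack below 0.04 m).
It fails at once if the shorter can is moved from the foot of its lane (distance of short_can_center from where it was at the start of the episode above 0.015 m).
It fails at once if a thing beside the rack (filter cube, petri dish, small bottle) is pushed or lifted from its place (distance of any of filter_cube, petri_dish, oil_bottle from where it was at the start of the episode above 0.015 m).
It also fails if it takes over 40 s, if anything falls off the work surface, if the arm or the gripper's body presses on something with over 40 N, if the wrist force passes 120 N, or if a joint passes its speed limit or range.

## Robot

A 6-joint arm with a two-finger parallel gripper is mounted at the origin on a cart in front of the work surface, level with it; the furniture and walls round the work are solid. World frame = base frame: x ahead of the robot, y to its left, z up, the work surface at z = 0. Lengths are in m, angles in rad, forces in N, time in s.
With the tool pointing down it reaches from about 0.3 to 1 m from the base axis. Payload 5.1 kg.
Tool frame: the origin (TCP) lies between the finger pads; the fingertips stand 14 mm ahead of it and the grasp point (between the pads) lies 5 mm behind it; z points along the fingers, y is the line along which they close (so a half turn about z gives the same grasp; the last joint's range is limited). The gripper opens to 95 mm and grips with 3 to 60 N. Pads are 20 mm wide; open, the fingers measure 119 mm over their backs; the gripper's body (75 mm by 180 mm) begins 59 mm behind the grasp point.
Start: joints at [-1.186, 0.124, 1.65, -0, 1.367, -0.083], TCP at [0.293, -0.58, 0.229] pointing down, gripper open.
Joint ranges: [-2.61, 2.61], [-1.02, 2.33], [0.03, 2.71], [-1.35, 4.49], [0.32, 2.68], [-2.91, 2.91]. Speed limits (rad/s): [2.57, 2.57, 3.14, 3.14, 3.14, 3.14].

## Interface

Orientations are given as a unit quaternion [x, y, z, w].
In Python, from workcell import observe, eyes, env gives the robot as it stands.
- The arm moves only by the tool arm_command, never from a script. Its argument "steps" is a list of rows, each an object of numbers: "tx", "ty", "tz": the shift along the tool's x, y, z each as a share of 0.3 m, from -1 to 1; "wx", "wy", "wz": the turn, a rotation vector about the tool's x, y, z each as a share of pi/2 rad, from -1 to 1; "grip": the opening, from -1 (shut) to 1 (fully open). A call has 1 to 10 rows; each row is the pose to reach, as a shift and turn from the pose commanded when the call began, along the tool's axes at that moment; what a row does not reach only later rows make up. A row lasts 1/12 s, in which the tool goes at most 41.7 mm and 7.16 degrees, less where a joint would pass 70% of its speed; a pose out of reach is approached as far as the arm can. A call with a number of a shift or a turn outside -1 to 1 is refused whole. A call with a gripper value outside its range is refused whole. The fingers move at their own pace and stop on an object; "newtons" is the grip in N (left out, the last holds). Time passes only in rows, so rows that repeat a pose let the fingers close. It gives the time, the measured TCP pose, the force, the opening and the grip force at its end, in the units of the state.
- observe(): the state, without advancing time (a new reading comes with each control period).
- eyes.snapshot(name): name is "scene" or "top" or "wrist"; returns a dict with "img" (480x640x3 uint8, blue, green, red), "mtx" (3x3 intrinsics, pixels), "rvec" (rotation vector, rad) and "tvec" (3), from world to camera coordinates, as OpenCV has them; the wrist camera has in their place "mount" (4x4, takes a point from camera to tool coordinates, whose origin is the TCP and whose axes are the flange's). Camera axes: x right, y down, z forward; pixel columns grow to the right and rows downward; lengths in m; the calibration is good to about 2 mm. A picture is of the moment at which its call begins: read the wrist's pose just before it. There is no depth.
- env.finish_job(): hands the job in; it is judged then, once.
The state is a dict: "t": time; "joint_positions": joint angles; "joint_vel": joint speeds; "tau": joint torques, N m; "tool_pos": TCP position; "ee_rot": TCP orientation; "ft_force": force on the tool from outside, world axes, zero at the start; "ft_torque": the same for the moment, N m; "width": opening from 0.0 (shut) to 1.0 (fully open); "grasp_force": force on a finger pad.
Only numpy, scipy, OpenCV 4.12 (cv2) and the standard library are available. Lean on these libraries where they do the work, as an engineer would, in place of code of your own. Each camera call takes 0.05 s, during which the arm holds its last target. There are 200 camera calls.

## Working session

There is one attempt and no reset: what is moved stays moved. The work goes in short steps, Python scripts to look and compute and a tool call to move; the robot and the scene stay as the last step left them, time stands still between calls to the robot, and variables do not carry over. Pictures are saved under pics/ and viewed, at most 10 in all, crops included, and the job is handed in when it is done.

Besides the shell and the picture viewer there is one more tool, called after "Request:" as name(argument=value, ...) on one line, values as JSON. arm_command: Moves the arm, as the interface text tells. Its arguments: {"type":"object","properties":{"steps":{"type":"array","items":{"type":"object","properties":{"tx":{"type":"number","minimum":-1,"maximum":1},"ty":{"type":"number","minimum":-1,"maximum":1},"tz":{"type":"number","minimum":-1,"maximum":1},"wx":{"type":"number","minimum":-1,"maximum":1},"wy":{"type":"number","minimum":-1,"maximum":1},"wz":{"type":"number","minimum":-1,"maximum":1},"grip":{"type":"number"}}}},"newtons":{"type":"number"}},"required":["steps"]}

```bash
mkdir -p pics; python3 - <<'E'
from workcell import observe, eyes, env
import cv2,pickle
d={n:eyes.snapshot(n) for n in("scene","top")}
pickle.dump(d,open("s.pkl","wb"))
for n in d: cv2.imwrite(f"pics/{n}0.png",d[n]["img"])
for n in d: print(n,d[n]["mtx"].tolist(),d[n]["rvec"],d[n]["tvec"])
print(observe())
E
```

```text
scene [[556.8620474663958, 0.0, 318.8007651373077], [0.0, 556.8620474663958, 240.773220627804], [0.0, 0.0, 1.0]] [ 0.91079919 -2.62239522  0.92939073] [0.25148515 0.4220921  0.61119634]
top [[437.88978337311806, 0.0, 326.5472281602175], [0.0, 437.88978337311806, 238.91061750674658], [0.0, 0.0, 1.0]] [ 2.07845766 -2.14109202  0.22257222] [-0.22112108  0.5183879   0.82902995]
{'t': 0.1, 'joint_positions': array([-1.18560349e+00,  1.24432537e-01,  1.65150051e+00,  4.76177366e-06,
        1.36751282e+00, -8.26176853e-02]), 'joint_vel': array([-0.00123502, -0.00106321, -0.00455454, -0.00027517,  0.00060871,
        0.00105221]), 'tau': array([ 5.16223790e-04, -4.18881118e+01, -3.61096787e+01,  7.76107516e-02,
        4.61270765e-02, -6.87024999e-05]), 'tool_pos': array([ 0.29286663, -0.57967495,  0.22753654]), 'ee_rot': array([ 9.72768355e-01,  2.31777629e-01, -1.37344747e-04, -9.16371551e-04]), 'ft_force': array([ 0.54318228, -0.0055618 ,  0.11997067]), 'ft_torque': array([ 0.01486529, -0.02833961, -0.00613002]), 'grasp_force': 0.0, 'width': 0.9997437890313863}
```

View pics/top0.png

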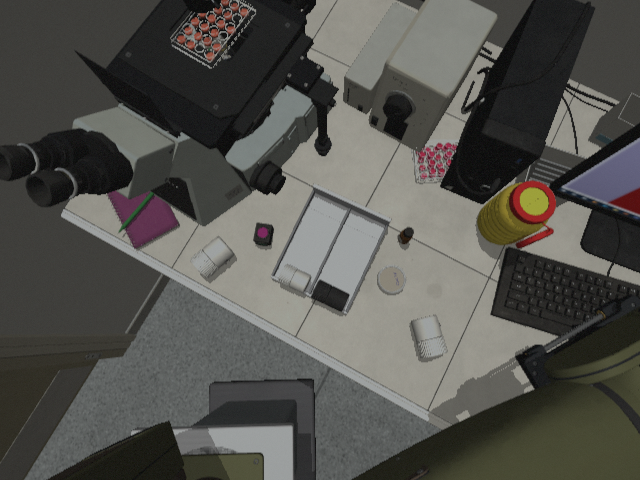

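View pics/scene0.png

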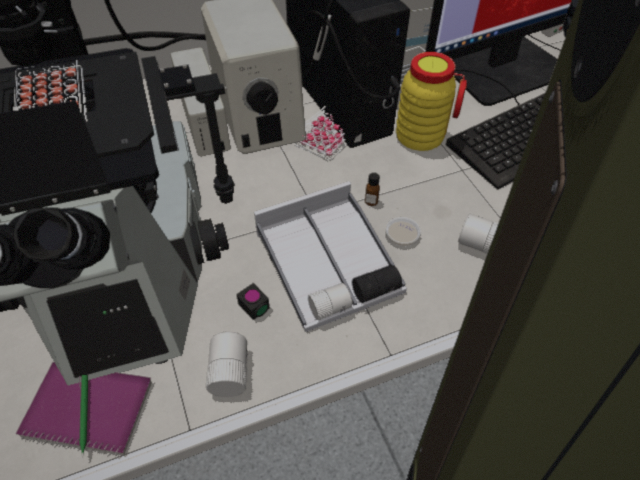

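The longer (black) can lies at the foot of the right lane, at about (331,295) in top and (377,283) in scene. The white one is in the left lane. I'll zoom in for the rack corners.

```bash
cat > h.py <<'E'
import numpy as np,cv2,pickle
def ray(s,uv):
    R=cv2.Rodrigues(s["rvec"])[0]; p=cv2.undistortPoints(np.float64([[uv]]),s["mtx"],None)[0,0]
    return -R.T@np.ravel(s["tvec"]), R.T@np.r_[p,1]
def onz(s,uv,z):
    c,d=ray(s,uv); return c+d*(z-c[2])/d[2]
def tri(a,ua,b,ub):
    c1,d1=ray(a,ua); c2,d2=ray(b,ub); k=np.linalg.lstsq(np.c_[d1,-d2],c2-c1,rcond=None)[0]
    p,q=c1+k[0]*d1,c2+k[1]*d2; return (p+q)/2,np.linalg.norm(p-q)
def proj(s,P): return cv2.projectPoints(np.float64(P),s["rvec"],np.float64(s["tvec"]),s["mtx"],None)[0][:,0]
E
python3 - <<'E'
from h import *
d=pickle.load(open("s.pkl","rb"))
t=d["top"]["img"][175:325,260:410]; s=d["scene"]["img"][175:335,245:415]
cv2.imwrite("pics/crop.png",np.hstack([cv2.resize(t,(400*1,400),interpolation=cv2.INTER_CUBIC),cv2.resize(s,(400,376),interpolation=cv2.INTER_CUBIC)[:,:] if 0 else cv2.resize(s,(400,400),interpolation=cv2.INTER_CUBIC)]))
c={}
for n,(x,y,w,h) in dict(top=(300,270,60,50),scene=(345,255,65,55)).items():
    g=d[n]["img"][y:y+h,x:x+w].max(2); m=(g<65).astype(np.uint8)
    k,l,st,ce=cv2.connectedComponentsWithStats(m); i=1+st[1:,4].argmax()
    r=cv2.minAreaRect(np.argwhere(l==i)[:,::-1].astype(np.float32)); c[n]=np.array(r[0])+(x,y); print(n,st[i],r,c[n], onz(d[n],c[n],.03))
print(tri(d["top"],c["top"],d["scene"],c["scene"]))
E
```

```text
top [ 11  10  38  32 664] ((29.200000762939453, 26.599998474121094), (33.98823165893555, 21.466251373291016), 26.56505012512207) [329.20000076 296.59999847] [ 0.3976813 -0.2383365  0.03     ]
scene [   7    0   52   48 1175] ((30.730762481689453, 26.846155166625977), (35.50081253051758, 47.981571197509766), 56.30992889404297) [375.73076248 281.84615517] [ 0.39823719 -0.24147235  0.03      ]
(array([ 0.39700587, -0.2384336 ,  0.03469795]), np.float64(0.0006448063321845744))
```

View pics/crop.png

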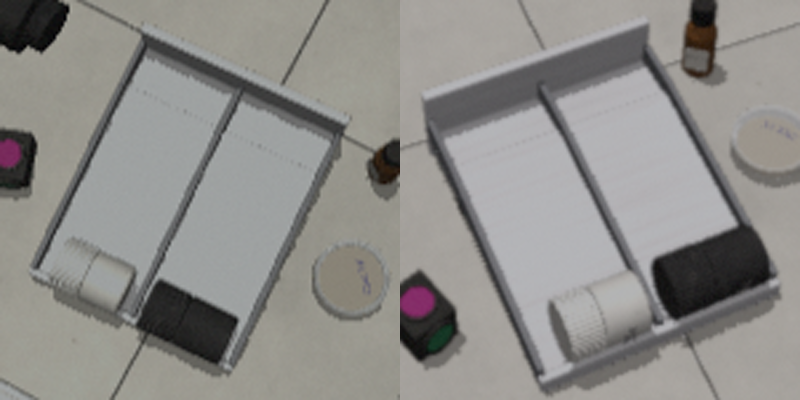

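The crop shows the rack's outer corners. In top crop pixels the stop top runs (145,27)–(348,122) and the lip ends are (35,277) and (228,369). In scene crop pixels the stop top runs (425,97)–(646,22) and the lip ends are (543,386) and (778,290).

```bash
python3 - <<'E'
from h import *
d=pickle.load(open("s.pkl","rb")); T,S=d["top"],d["scene"]
ft=lambda u:(260+u[0]*.375-.3,175+u[1]*.375-.3); fs=lambda u:(245+u[0]*.425-.3,175+u[1]*.4-.3)
L=dict(stopL=((145,27),(425,97),100,87.5,60),stopR=((348,122),(646,22),100,-87.5,60),lipL=((33,277),(543,386),-110,87.5,14),lipR=((228,370),(778,290),-110,-87.5,14))
A=[];B=[]
for k,(a,b,x,y,z) in L.items():
    P,e=tri(T,ft(a),S,fs(b)); print(k,P.round(4),round(e,4),onz(T,ft(a),z/1e3).round(4),onz(S,fs(b),z/1e3).round(4))
    A.append([x/1e3,y/1e3]); B.append((onz(T,ft(a),z/1e3)[:2]+onz(S,fs(b),z/1e3)[:2])/2)
A=np.array(A);B=np.array(B);a=A-A.mean(0);b=B-B.mean(0)
th=np.arctan2((a[:,0]*b[:,1]-a[:,1]*b[:,0]).sum(),(a*b).sum());R=np.array([[np.cos(th),-np.sin(th)],[np.sin(th),np.cos(th)]])
o=B.mean(0)-R@A.mean(0); print("yaw",th,np.degrees(th),"o",o,"res mm",((A@R.T+o-B)*1e3).round(1).tolist())
np.save("rack.npy",[*o,th])
w=lambda x,y:R@[x,y]+o
print("can exp",w(-.091,-.0425),"meas in rack",R.T@(np.array([.3975,-.239])-o))
E
```

```text
stopL [ 0.4351 -0.2201  0.2857] 0.2107 [ 0.625  -0.2141  0.06  ] [ 0.4019 -0.3851  0.06  ]
stopR [ 0.3727 -0.3214  0.2947] 0.2181 [ 0.5447 -0.3661  0.06  ] [ 0.3117 -0.5447  0.06  ]
lipL [ 0.3153 -0.146   0.2248] 0.1946 [ 0.4396 -0.1212  0.014 ] [ 0.2388 -0.2733  0.014 ]
lipR [ 0.2543 -0.2534  0.2318] 0.2017 [ 0.3639 -0.27    0.014 ] [ 0.1488 -0.4319  0.014 ]
yaw -0.5213733461430243 -29.872492284608672 o [ 0.38861519 -0.32827073] res mm [[5.5, -2.6], [3.6, 1.5], [-2.4, -0.4], [-6.7, 1.6]]
can exp [ 0.28853778 -0.31979951] meas in rack [-0.03675887  0.08183513]
```

```bash
cat > rack.py <<'E'
from h import *
d=pickle.load(open("s.pkl","rb")); T,S=d["top"],d["scene"]
ft=lambda u:(260+u[0]*.375-.3,175+u[1]*.375-.3); fs=lambda u:(245+(u[0]-400)*.425-.3,175+u[1]*.4-.3)
L=dict(stopL=((145,27),(425,97),100,87.5,60),stopR=((348,122),(646,22),100,-87.5,60),lipL=((33,277),(543,386),-110,87.5,14),lipR=((228,370),(778,290),-110,-87.5,14))
A=[];B=[]
for k,(a,b,x,y,z) in L.items():
    P,e=tri(T,ft(a),S,fs(b)); print(k,P.round(4),round(e,4),onz(T,ft(a),z/1e3).round(4),onz(S,fs(b),z/1e3).round(4))
    A.append([x/1e3,y/1e3]); B.append((onz(T,ft(a),z/1e3)[:2]+onz(S,fs(b),z/1e3)[:2])/2)
A=np.array(A);B=np.array(B);a=A-A.mean(0);b=B-B.mean(0)
th=np.arctan2((a[:,0]*b[:,1]-a[:,1]*b[:,0]).sum(),(a*b).sum());R=np.array([[np.cos(th),-np.sin(th)],[np.sin(th),np.cos(th)]])
o=B.mean(0)-R@A.mean(0); print("yaw",th,np.degrees(th),"o",o,"res mm",((A@R.T+o-B)*1e3).round(1).tolist())
np.save("rack.npy",[*o,th])
w=lambda x,y:R@[x,y]+o
print("can exp",w(-.091,-.0425),"meas in rack",R.T@(np.array([.3975,-.239])-o))
E
python3 rack.py
```

```text
stopL [ 0.6248 -0.2148  0.0551] 0.0041 [ 0.625  -0.2141  0.06  ] [ 0.6194 -0.2123  0.06  ]
stopR [ 0.5447 -0.3676  0.0542] 0.0031 [ 0.5447 -0.3661  0.06  ] [ 0.5399 -0.3632  0.06  ]
lipL [ 0.4405 -0.1202  0.0051] 0.0005 [ 0.4396 -0.1212  0.014 ] [ 0.4369 -0.1164  0.014 ]
lipR [ 0.362  -0.2711  0.0055] 0.0046 [ 0.3639 -0.27    0.014 ] [ 0.3576 -0.2664  0.014 ]
yaw -0.4815949315082387 -27.593357010314026 o [ 0.4953063  -0.24351731] res mm [[2.3, 0.9], [1.1, -2.7], [0.1, 3.8], [-3.5, -1.9]]
can exp [ 0.39497117 -0.23903265] meas in rack [-0.08877393 -0.04129972]
```

Rack pose looks consistent: yaw −27.6°, and the can measures (−89,−41) mm against an expected (−91,−42.5). Next I'll compute the approach move.

```bash
cat > mv.py <<'E'
import numpy as np,sys
from scipy.spatial.transform import Rotation as Ro
from workcell import observe
ox,oy,th=np.load("rack.npy")
def state():
    s=observe();p=s["tool_pos"];c,n=np.cos(th),np.sin(th);dx,dy=p[0]-ox,p[1]-oy
    print("t",round(s["t"],2),"rack mm",np.round([1e3*(c*dx+n*dy),1e3*(c*dy-n*dx),1e3*p[2]],1),"F",s["ft_force"].round(2),"open mm",round(s["width"]*95,1),"J",s["joint_positions"].round(2)); return s
def go(x,y,z):  # rack mm TCP
    s=state();c,n=np.cos(th),np.sin(th)
    P=np.array([ox+(c*x-n*y)/1e3,oy+(n*x+c*y)/1e3,z/1e3]);Rt=Ro.from_quat(s["ee_rot"])
    Rg=Ro.from_matrix(np.array([[c,n,0],[n,-c,0],[0,0,-1]]).T)
    print("shift",(Rt.inv().apply(P-s["tool_pos"])/.3).round(4),"turn",((Rt.inv()*Rg).as_rotvec()/(np.pi/2)).round(4))
if len(sys.argv)>3: go(*map(float,sys.argv[1:4]))
else: state()
E
python3 mv.py -150 -42.5 150
```

```text
t 0.1 rack mm [ -23.7 -391.7  227.5] F [ 0.54 -0.01  0.12] open mm 95.0 J [-1.19  0.12  1.65  0.    1.37 -0.08]
shift [ 0.7013 -1.0194  0.2604] turn [-1.100e-03  5.000e-04  6.044e-01]
```

Request:
arm_command(steps=[{"tx": 0.1,"ty": -0.1,"tz": 0,"wz": 0.08,"grip": -0.16},{"tx": 0.65,"ty": -0.95,"tz": 0.2,"wz": 0.604,"grip": -0.16},{"tx": 0.65,"ty": -0.95,"tz": 0.2,"wz": 0.604,"grip": -0.16},{"tx": 0.65,"ty": -0.95,"tz": 0.2,"wz": 0.604,"grip": -0.16},{"tx": 0.65,"ty": -0.95,"tz": 0.2,"wz": 0.604,"grip": -0.16},{"tx": 0.65,"ty": -0.95,"tz": 0.2,"wz": 0.604,"grip": -0.16},{"tx": 0.65,"ty": -0.95,"tz": 0.2,"wz": 0.604,"grip": -0.16},{"tx": 0.65,"ty": -0.95,"tz": 0.2,"wz": 0.604,"grip": -0.16},{"tx": 0.65,"ty": -0.95,"tz": 0.2,"wz": 0.604,"grip": -0.16},{"tx": 0.65,"ty": -0.95,"tz": 0.2,"wz": 0.604,"grip": -0.16}])

```text
validation failed for argument at $.st...
```

```bash
python3 mv.py -150 -42.5 70
```

```text
t 0.1 rack mm [ -23.7 -391.7  227.5] F [ 0.54 -0.01  0.12] open mm 95.0 J [-1.19  0.12  1.65  0.    1.37 -0.08]
shift [ 0.7012 -1.0189  0.5271] turn [-1.100e-03  5.000e-04  6.044e-01]
```

Request:
arm_command(steps=[{"tx": 0.1,"ty": -0.1,"tz": 0.0,"wx": 0.0,"wy": 0.0,"wz": 0.08,"grip": -0.16}])

```text
t: 0.18
tool_pos: [0.3042, -0.5439, 0.2269]
ee_rot: [0.986, 0.168, -0.001, 0.0]
ft_force: [0.4, 1.2, 0.6]
width: 0.967
grasp_force: 0.0
```

```bash
python3 mv.py -150 -42.5 150
```

```text
t 0.18 rack mm [ -30.3 -354.7  226.9] F [0.44 1.21 0.58] open mm 91.9 J [-1.15  0.07  1.71 -0.    1.36  0.09]
shift [ 0.4877 -1.0025  0.2558] turn [4.000e-04 1.200e-03 5.211e-01]
```

Request:
arm_command(steps=[{"tx": 0.48,"ty": -1.0,"tz": 0.2,"wx": 0.0,"wy": 0.0,"wz": 0.52,"grip": -0.16},{"tx": 0.48,"ty": -1.0,"tz": 0.2,"wx": 0.0,"wy": 0.0,"wz": 0.52,"grip": -0.16},{"tx": 0.48,"ty": -1.0,"tz": 0.2,"wx": 0.0,"wy": 0.0,"wz": 0.52,"grip": -0.16},{"tx": 0.48,"ty": -1.0,"tz": 0.2,"wx": 0.0,"wy": 0.0,"wz": 0.52,"grip": -0.16},{"tx": 0.48,"ty": -1.0,"tz": 0.2,"wx": 0.0,"wy": 0.0,"wz": 0.52,"grip": -0.16},{"tx": 0.48,"ty": -1.0,"tz": 0.2,"wx": 0.0,"wy": 0.0,"wz": 0.52,"grip": -0.16},{"tx": 0.48,"ty": -1.0,"tz": 0.2,"wx": 0.0,"wy": 0.0,"wz": 0.52,"grip": -0.16},{"tx": 0.48,"ty": -1.0,"tz": 0.2,"wx": 0.0,"wy": 0.0,"wz": 0.52,"grip": -0.16},{"tx": 0.48,"ty": -1.0,"tz": 0.2,"wx": 0.0,"wy": 0.0,"wz": 0.52,"grip": -0.16},{"tx": 0.48,"ty": -1.0,"tz": 0.2,"wx": 0.0,"wy": 0.0,"wz": 0.52,"grip": -0.16}])

```text
t: 1.02
tool_pos: [0.3405, -0.2073, 0.1675]
ee_rot: [0.973, -0.233, -0.001, -0.0]
ft_force: [-0.1, 0.1, 0.8]
width: 0.421
grasp_force: 0.0
```

```bash
python3 mv.py -150 -42.5 70; python3 - <<'E'
from workcell import eyes
import cv2
s=eyes.snapshot("wrist");cv2.imwrite("pics/w1.png",s["img"]);print(s["mount"],s["mtx"])
import pickle;from workcell import observe
pickle.dump((s,observe()),open("w.pkl","wb"))
E
```

```text
t 1.02 rack mm [-154.   -39.6  167.5] F [-0.12  0.12  0.83] open mm 40.0 J [-0.68 -0.43  2.25  0.    1.33  1.36]
shift [0.0136 0.0098 0.325 ] turn [-0.0002  0.0008  0.0074]
[[-1.19342471e-03 -9.70463357e-01 -2.41245618e-01  6.93504775e-02]
 [ 9.99999245e-01 -1.08768301e-03 -5.71481073e-04  6.49569072e-04]
 [ 2.92202682e-04 -2.41246118e-01  9.70463923e-01 -1.56650237e-01]
 [ 0.00000000e+00  0.00000000e+00  0.00000000e+00  1.00000000e+00]] [[364.10683482   0.         318.36727467]
 [  0.         364.10683482 240.61747734]
 [  0.           0.           1.        ]]
```

View pics/w1.png

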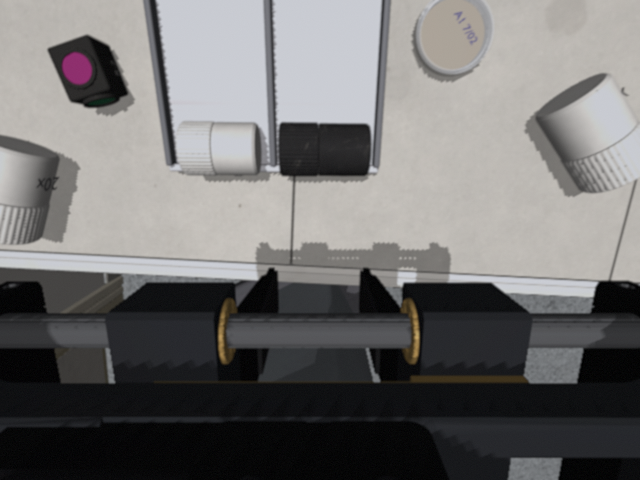

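The wrist view shows the black can spanning columns 279–371 and rows 122–176. The lip ends are at about (168,170) and (380,172), square to the tool. I'll check the lateral position.

```bash
python3 - <<'E'
import pickle,numpy as np
from scipy.spatial.transform import Rotation as Ro
s,o=pickle.load(open("w.pkl","rb")); ox,oy,th=np.load("rack.npy")
R=Ro.from_quat(o["ee_rot"]).as_matrix();M=s["mount"];K=s["mtx"]
def f(u,z):
    c=R@M[:3,3]+o["tool_pos"];d=R@M[:3,:3]@np.linalg.solve(K,[*u,1]);p=c+d*(z-c[2])/d[2]
    x,y=p[0]-ox,p[1]-oy;c_,n=np.cos(th),np.sin(th)
    print(u,z,"rack",np.round([1e3*(c_*x+n*y),1e3*(c_*y-n*x)],1))
for u,z in [((279,146),.04),((371,146),.04),((325,149),.032),((176,147),.04),((258,147),.04),((168,171),.014),((380,173),.014),((170,163),.02),((378,163),.02),((152,0),.045),((388,0),.045),((455,35),.014),((267,0),.045)]: f(u,z)
E
```

```text
(279, 146) 0.04 rack [-80.8 -11. ]
(371, 146) 0.04 rack [-80.2 -80.7]
(325, 149) 0.032 rack [-82.7 -46. ]
(176, 147) 0.04 rack [-82.2  67.1]
(258, 147) 0.04 rack [-81.7   4.9]
(168, 171) 0.014 rack [-101.7   85.3]
(380, 173) 0.014 rack [-101.8  -92.9]
(170, 163) 0.02 rack [-94.9  80.7]
(378, 163) 0.02 rack [-93.4 -89.8]
(152, 0) 0.045 rack [14.6 73.2]
(388, 0) 0.045 rack [ 16.  -87.4]
(455, 35) 0.014 rack [   3.6 -145.6]
(267, 0) 0.045 rack [15.3 -5. ]
```

```bash
python3 mv.py -150 -45 40
```

```text
t 1.07 rack mm [-152.9  -40.9  168.4] F [ 0.14 -0.38  0.16] open mm 40.2 J [-0.68 -0.43  2.24 -0.    1.33  1.36]
shift [0.0095 0.0135 0.4279] turn [ 0.0003 -0.0001  0.0063]
```

Request:
arm_command(steps=[{"tx": 0.01,"ty": 0.013,"tz": 0.1,"wx": 0.0,"wy": 0.0,"wz": 0.006,"grip": -0.16},{"tx": 0.01,"ty": 0.013,"tz": 0.2,"wx": 0.0,"wy": 0.0,"wz": 0.006,"grip": -0.16},{"tx": 0.01,"ty": 0.013,"tz": 0.3,"wx": 0.0,"wy": 0.0,"wz": 0.006,"grip": -0.16},{"tx": 0.01,"ty": 0.013,"tz": 0.37,"wx": 0.0,"wy": 0.0,"wz": 0.006,"grip": -0.16},{"tx": 0.01,"ty": 0.013,"tz": 0.41,"wx": 0.0,"wy": 0.0,"wz": 0.006,"grip": -0.16},{"tx": 0.01,"ty": 0.013,"tz": 0.427,"wx": 0.0,"wy": 0.0,"wz": 0.006,"grip": -0.16},{"tx": 0.01,"ty": 0.013,"tz": 0.427,"wx": 0.0,"wy": 0.0,"wz": 0.006,"grip": -0.16},{"tx": 0.01,"ty": 0.013,"tz": 0.427,"wx": 0.0,"wy": 0.0,"wz": 0.006,"grip": -0.16}])

```text
t: 1.73
tool_pos: [0.3422, -0.2157, 0.0413]
ee_rot: [0.971, -0.24, 0.0, 0.0]
ft_force: [0.1, 0.2, 0.0]
width: 0.42
grasp_force: 0.0
```

```bash
python3 mv.py -120 -45 40;python3 - <<'E'
from workcell import eyes
import cv2
s=eyes.snapshot("wrist");cv2.imwrite("pics/w2.png",s["img"])
E
```

```text
t 1.73 rack mm [-148.6  -46.3   41.3] F [0.05 0.25 0.04] open mm 39.9 J [-0.7  -0.24  2.34 -0.    1.05  1.36]
shift [ 0.0953 -0.0047  0.0044] turn [ 0.0002 -0.0005 -0.002 ]
```

View pics/w2.png

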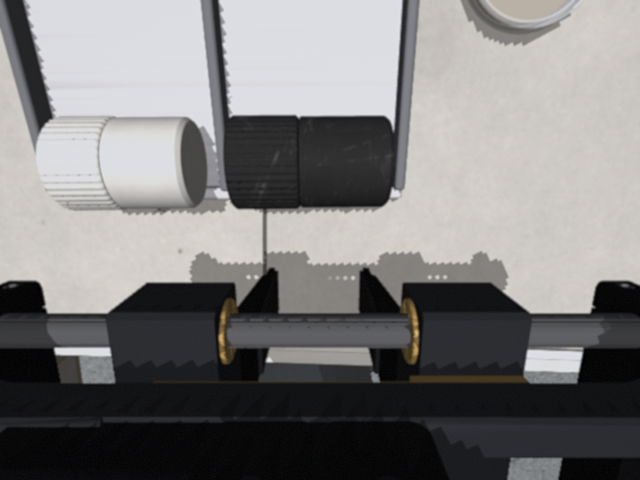

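The can spans columns 226–393, square and about 3 mm left of the hand's centre, with the fingers behind it. I'll close in slowly.

Request:
arm_command(steps=[{"tx": 0.02,"ty": -0.01,"tz": 0.005,"wx": 0.0,"wy": 0.0,"wz": -0.002,"grip": -0.16},{"tx": 0.04,"ty": -0.01,"tz": 0.005,"wx": 0.0,"wy": 0.0,"wz": -0.002,"grip": -0.16},{"tx": 0.05,"ty": -0.01,"tz": 0.005,"wx": 0.0,"wy": 0.0,"wz": -0.002,"grip": -0.16},{"tx": 0.06,"ty": -0.01,"tz": 0.005,"wx": 0.0,"wy": 0.0,"wz": -0.002,"grip": -0.16},{"tx": 0.07,"ty": -0.01,"tz": 0.005,"wx": 0.0,"wy": 0.0,"wz": -0.002,"grip": -0.16},{"tx": 0.08,"ty": -0.01,"tz": 0.005,"wx": 0.0,"wy": 0.0,"wz": -0.002,"grip": -0.16},{"tx": 0.09,"ty": -0.01,"tz": 0.004,"wx": 0.0,"wy": 0.0,"wz": -0.002,"grip": -0.16},{"tx": 0.1,"ty": -0.01,"tz": 0.003,"wx": 0.0,"wy": 0.0,"wz": -0.002,"grip": -0.16},{"tx": 0.11,"ty": -0.01,"tz": 0.002,"wx": 0.0,"wy": 0.0,"wz": -0.002,"grip": -0.16},{"tx": 0.12,"ty": -0.01,"tz": 0.001,"wx": 0.0,"wy": 0.0,"wz": -0.002,"grip": -0.16}])

```text
t: 2.62
tool_pos: [0.3743, -0.2281, 0.0401]
ee_rot: [0.971, -0.238, -0.002, -0.0]
ft_force: [-5.2, 1.5, 4.6]
width: 0.421
grasp_force: 2.5
```

```bash
python3 mv.py -90 -43 44;python3 - <<'E'
from workcell import eyes
import cv2
s=eyes.snapshot("wrist");cv2.imwrite("pics/w3.png",s["img"])
E
```

```text
t 2.62 rack mm [-114.4  -42.4   40.1] F [-5.21  1.53  4.56] open mm 40.0 J [-0.67 -0.15  2.26 -0.    1.03  1.38]
shift [ 0.0812  0.0022 -0.0133] turn [-0.0001  0.0021  0.001 ]
```

View pics/w3.png

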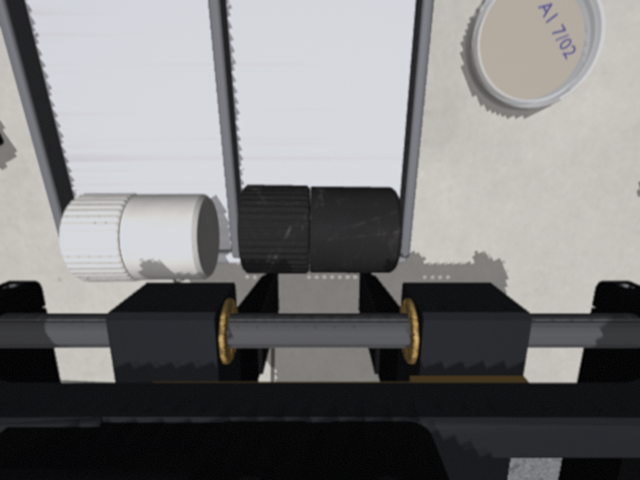

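Both fingertips are on the can, which is centred on the hand at column 320 and has begun to move uphill. Contact force is about 5 N. I'll push on along the slope.

Request:
arm_command(steps=[{"tx": 0.01,"ty": 0.0,"tz": -0.0012,"wx": 0.0,"wy": 0.0,"wz": 0.0,"grip": -0.16},{"tx": 0.02,"ty": 0.0,"tz": -0.0025,"wx": 0.0,"wy": 0.0,"wz": 0.0,"grip": -0.16},{"tx": 0.03,"ty": 0.0,"tz": -0.0037,"wx": 0.0,"wy": 0.0,"wz": 0.0,"grip": -0.16},{"tx": 0.04,"ty": 0.0,"tz": -0.005,"wx": 0.0,"wy": 0.0,"wz": 0.0,"grip": -0.16},{"tx": 0.05,"ty": 0.0,"tz": -0.0062,"wx": 0.0,"wy": 0.0,"wz": 0.0,"grip": -0.16},{"tx": 0.06,"ty": 0.0,"tz": -0.0075,"wx": 0.0,"wy": 0.0,"wz": 0.0,"grip": -0.16},{"tx": 0.07,"ty": 0.0,"tz": -0.0087,"wx": 0.0,"wy": 0.0,"wz": 0.0,"grip": -0.16},{"tx": 0.08,"ty": 0.0,"tz": -0.01,"wx": 0.0,"wy": 0.0,"wz": 0.0,"grip": -0.16},{"tx": 0.09,"ty": 0.0,"tz": -0.011,"wx": 0.0,"wy": 0.0,"wz": 0.0,"grip": -0.16},{"tx": 0.1,"ty": 0.0,"tz": -0.0123,"wx": 0.0,"wy": 0.0,"wz": 0.0,"grip": -0.16}])

```text
t: 3.5
tool_pos: [0.4018, -0.2425, 0.044]
ee_rot: [0.971, -0.238, -0.0, -0.0]
ft_force: [-4.4, 2.1, 4.9]
width: 0.42
grasp_force: 2.2
```

```bash
python3 mv.py -60 -43 47.5
```

```text
t 3.5 rack mm [-83.3 -42.4  44. ] F [-4.4   2.12  4.85] open mm 39.9 J [-0.66 -0.08  2.19 -0.    1.03  1.39]
shift [ 0.0778  0.002  -0.0117] turn [-0.      0.0002  0.0008]
```

Request:
arm_command(steps=[{"tx": 0.01,"ty": 0.0,"tz": -0.0012,"wx": 0.0,"wy": 0.0,"wz": 0.0,"grip": -0.16},{"tx": 0.02,"ty": 0.0,"tz": -0.0025,"wx": 0.0,"wy": 0.0,"wz": 0.0,"grip": -0.16},{"tx": 0.03,"ty": 0.0,"tz": -0.0037,"wx": 0.0,"wy": 0.0,"wz": 0.0,"grip": -0.16},{"tx": 0.04,"ty": 0.0,"tz": -0.005,"wx": 0.0,"wy": 0.0,"wz": 0.0,"grip": -0.16},{"tx": 0.05,"ty": 0.0,"tz": -0.0062,"wx": 0.0,"wy": 0.0,"wz": 0.0,"grip": -0.16},{"tx": 0.06,"ty": 0.0,"tz": -0.0075,"wx": 0.0,"wy": 0.0,"wz": 0.0,"grip": -0.16},{"tx": 0.07,"ty": 0.0,"tz": -0.0087,"wx": 0.0,"wy": 0.0,"wz": 0.0,"grip": -0.16},{"tx": 0.08,"ty": 0.0,"tz": -0.01,"wx": 0.0,"wy": 0.0,"wz": 0.0,"grip": -0.16},{"tx": 0.09,"ty": 0.0,"tz": -0.011,"wx": 0.0,"wy": 0.0,"wz": 0.0,"grip": -0.16},{"tx": 0.1,"ty": 0.0,"tz": -0.0123,"wx": 0.0,"wy": 0.0,"wz": 0.0,"grip": -0.16}])

```text
t: 4.33
tool_pos: [0.4284, -0.2564, 0.0477]
ee_rot: [0.971, -0.238, -0.0, -0.0]
ft_force: [-4.5, 2.1, 4.1]
width: 0.421
grasp_force: 2.3
```

Request:
arm_command(steps=[{"tx": 0.01,"ty": 0.0,"tz": -0.0012,"wx": 0.0,"wy": 0.0,"wz": 0.0,"grip": -0.16},{"tx": 0.02,"ty": 0.0,"tz": -0.0025,"wx": 0.0,"wy": 0.0,"wz": 0.0,"grip": -0.16},{"tx": 0.03,"ty": 0.0,"tz": -0.0037,"wx": 0.0,"wy": 0.0,"wz": 0.0,"grip": -0.16},{"tx": 0.04,"ty": 0.0,"tz": -0.005,"wx": 0.0,"wy": 0.0,"wz": 0.0,"grip": -0.16},{"tx": 0.05,"ty": 0.0,"tz": -0.0062,"wx": 0.0,"wy": 0.0,"wz": 0.0,"grip": -0.16},{"tx": 0.06,"ty": 0.0,"tz": -0.0075,"wx": 0.0,"wy": 0.0,"wz": 0.0,"grip": -0.16},{"tx": 0.07,"ty": 0.0,"tz": -0.0087,"wx": 0.0,"wy": 0.0,"wz": 0.0,"grip": -0.16},{"tx": 0.08,"ty": 0.0,"tz": -0.01,"wx": 0.0,"wy": 0.0,"wz": 0.0,"grip": -0.16},{"tx": 0.09,"ty": 0.0,"tz": -0.011,"wx": 0.0,"wy": 0.0,"wz": 0.0,"grip": -0.16},{"tx": 0.1,"ty": 0.0,"tz": -0.0123,"wx": 0.0,"wy": 0.0,"wz": 0.0,"grip": -0.16}])

```text
t: 5.17
tool_pos: [0.4551, -0.2702, 0.0514]
ee_rot: [0.971, -0.238, -0.0, -0.0]
ft_force: [-4.3, 2.1, 2.7]
width: 0.42
grasp_force: 2.3
```

```bash
python3 mv.py 10 -43 55;python3 - <<'E'
from workcell import eyes
import cv2,numpy as np
s=eyes.snapshot("wrist");t=eyes.snapshot("top")["img"][175:325,260:410]
cv2.imwrite("pics/w4.png",np.hstack([cv2.resize(s["img"],(480,360)),cv2.resize(t,(320,360))]))
E
```

```text
t 5.17 rack mm [-23.3 -42.3  51.4] F [-4.32  2.08  2.67] open mm 39.9 J [-0.64  0.04  2.06 -0.    1.04  1.41]
shift [ 0.111   0.0024 -0.0122] turn [-0.      0.0002  0.0009]
```

View pics/w4.png

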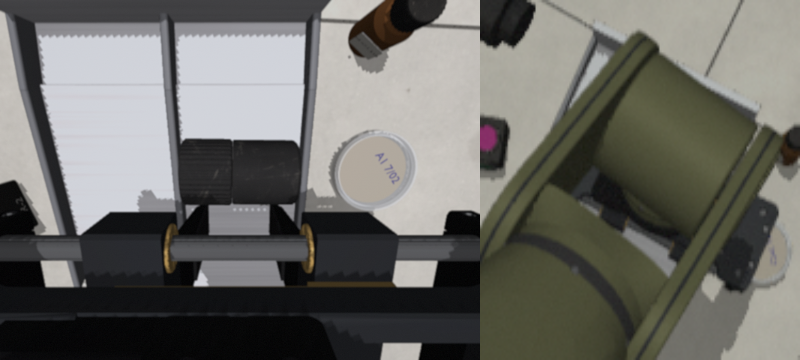

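The can is square in its lane, at wrist crop about (240,172), below the step line at row 85. I'll go on.

Request:
arm_command(steps=[{"tx": 0.01,"ty": 0.0,"tz": -0.0012,"wx": 0.0,"wy": 0.0,"wz": 0.0,"grip": -0.16},{"tx": 0.02,"ty": 0.0,"tz": -0.0025,"wx": 0.0,"wy": 0.0,"wz": 0.0,"grip": -0.16},{"tx": 0.03,"ty": 0.0,"tz": -0.0037,"wx": 0.0,"wy": 0.0,"wz": 0.0,"grip": -0.16},{"tx": 0.04,"ty": 0.0,"tz": -0.005,"wx": 0.0,"wy": 0.0,"wz": 0.0,"grip": -0.16},{"tx": 0.05,"ty": 0.0,"tz": -0.0062,"wx": 0.0,"wy": 0.0,"wz": 0.0,"grip": -0.16},{"tx": 0.06,"ty": 0.0,"tz": -0.0075,"wx": 0.0,"wy": 0.0,"wz": 0.0,"grip": -0.16},{"tx": 0.07,"ty": 0.0,"tz": -0.0087,"wx": 0.0,"wy": 0.0,"wz": 0.0,"grip": -0.16},{"tx": 0.08,"ty": 0.0,"tz": -0.01,"wx": 0.0,"wy": 0.0,"wz": 0.0,"grip": -0.16},{"tx": 0.09,"ty": 0.0,"tz": -0.011,"wx": 0.0,"wy": 0.0,"wz": 0.0,"grip": -0.16},{"tx": 0.1,"ty": 0.0,"tz": -0.0123,"wx": 0.0,"wy": 0.0,"wz": 0.0,"grip": -0.16}])

```text
t: 6.1
tool_pos: [0.4816, -0.2841, 0.0551]
ee_rot: [0.971, -0.238, -0.0, -0.0]
ft_force: [-3.7, 1.8, 3.4]
width: 0.421
grasp_force: 2.1
```

Request:
arm_command(steps=[{"tx": 0.008,"ty": 0.0,"tz": -0.001,"wx": 0.0,"wy": 0.0,"wz": 0.0,"grip": -0.16},{"tx": 0.016,"ty": 0.0,"tz": -0.002,"wx": 0.0,"wy": 0.0,"wz": 0.0,"grip": -0.16},{"tx": 0.024,"ty": 0.0,"tz": -0.003,"wx": 0.0,"wy": 0.0,"wz": 0.0,"grip": -0.16},{"tx": 0.032,"ty": 0.0,"tz": -0.004,"wx": 0.0,"wy": 0.0,"wz": 0.0,"grip": -0.16},{"tx": 0.04,"ty": 0.0,"tz": -0.005,"wx": 0.0,"wy": 0.0,"wz": 0.0,"grip": -0.16},{"tx": 0.048,"ty": 0.0,"tz": -0.005,"wx": 0.0,"wy": 0.0,"wz": 0.0,"grip": -0.16},{"tx": 0.056,"ty": 0.0,"tz": -0.005,"wx": 0.0,"wy": 0.0,"wz": 0.0,"grip": -0.16}])

```text
t: 6.68
tool_pos: [0.4965, -0.2918, 0.0566]
ee_rot: [0.971, -0.238, -0.0, -0.0]
ft_force: [-3.7, 2.7, 4.5]
width: 0.421
grasp_force: 2.5
```

```bash
python3 mv.py 40 -43 55;python3 - <<'E'
from workcell import eyes
import cv2,numpy as np
s=eyes.snapshot("wrist");cv2.imwrite("pics/w5.png",s["img"])
E
```

```text
t 6.68 rack mm [ 23.4 -42.3  56.6] F [-3.67  2.72  4.54] open mm 40.0 J [-0.62  0.13  1.95 -0.    1.06  1.43]
shift [0.0553 0.0024 0.0053] turn [0.     0.0001 0.0008]
```

View pics/w5.png

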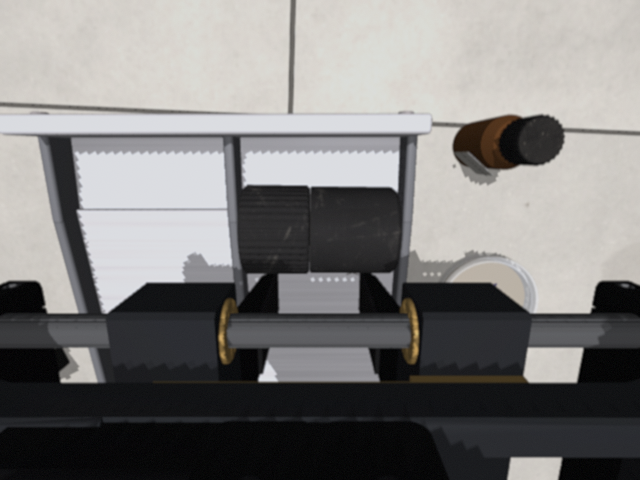

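The can (rows 185–272) is just at the step, whose line shows at row 210 in the left lane, and it's still square. I'll push it gently over.

Request:
arm_command(steps=[{"tx": 0.006,"ty": 0.0,"tz": 0.0,"wx": 0.0,"wy": 0.0,"wz": 0.0,"grip": -0.16},{"tx": 0.012,"ty": 0.0,"tz": 0.0,"wx": 0.0,"wy": 0.0,"wz": 0.0,"grip": -0.16},{"tx": 0.018,"ty": 0.0,"tz": 0.0,"wx": 0.0,"wy": 0.0,"wz": 0.0,"grip": -0.16},{"tx": 0.024,"ty": 0.0,"tz": 0.0,"wx": 0.0,"wy": 0.0,"wz": 0.0,"grip": -0.16},{"tx": 0.03,"ty": 0.0,"tz": 0.0,"wx": 0.0,"wy": 0.0,"wz": 0.0,"grip": -0.16},{"tx": 0.036,"ty": 0.0,"tz": 0.0,"wx": 0.0,"wy": 0.0,"wz": 0.0,"grip": -0.16},{"tx": 0.042,"ty": 0.0,"tz": 0.0,"wx": 0.0,"wy": 0.0,"wz": 0.0,"grip": -0.16},{"tx": 0.042,"ty": 0.0,"tz": 0.0,"wx": 0.0,"wy": 0.0,"wz": 0.0,"grip": -0.16}])

```text
t: 7.4
tool_pos: [0.508, -0.2979, 0.0565]
ee_rot: [0.971, -0.238, 0.0, 0.0]
ft_force: [-0.3, -0.5, -0.6]
width: 0.417
grasp_force: 0.0
```

```bash
python3 mv.py 45 -43 55;python3 - <<'E'
from workcell import eyes
import cv2,numpy as np
s=eyes.snapshot("wrist");cv2.imwrite("pics/w6.png",s["img"])
E
```

```text
t 7.4 rack mm [ 36.4 -42.3  56.5] F [-0.29 -0.53 -0.57] open mm 39.6 J [-0.62  0.16  1.92  0.    1.06  1.43]
shift [0.0285 0.0024 0.0052] turn [ 0.     -0.0005  0.0008]
```

View pics/w6.png

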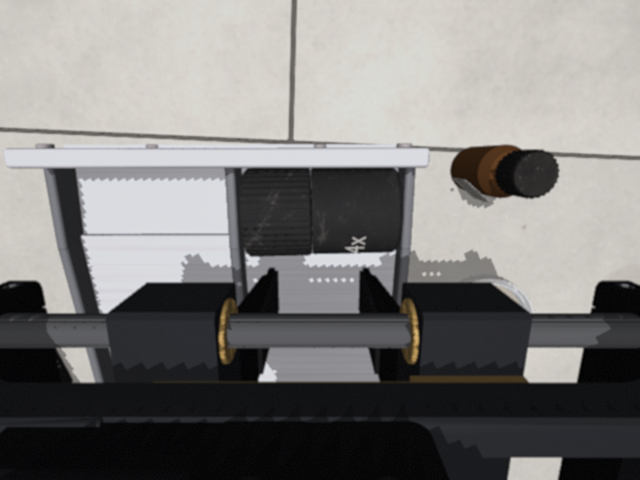

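The can has dropped over the step and rests against the stop (rows 168–255), square, with the fingers free of it. I'll back off and rise.

Request:
arm_command(steps=[{"tx": -0.03,"ty": 0.0,"tz": 0.0,"wx": 0.0,"wy": 0.0,"wz": 0.0,"grip": -0.16},{"tx": -0.06,"ty": 0.0,"tz": -0.03,"wx": 0.0,"wy": 0.0,"wz": 0.0,"grip": -0.16},{"tx": -0.06,"ty": 0.0,"tz": -0.1,"wx": 0.0,"wy": 0.0,"wz": 0.0,"grip": -0.16},{"tx": -0.06,"ty": 0.0,"tz": -0.2,"wx": 0.0,"wy": 0.0,"wz": 0.0,"grip": -0.16},{"tx": -0.06,"ty": 0.0,"tz": -0.3,"wx": 0.0,"wy": 0.0,"wz": 0.0,"grip": -0.16},{"tx": -0.06,"ty": 0.0,"tz": -0.4,"wx": 0.0,"wy": 0.0,"wz": 0.0,"grip": -0.16},{"tx": -0.06,"ty": 0.0,"tz": -0.45,"wx": 0.0,"wy": 0.0,"wz": 0.0,"grip": -0.16},{"tx": -0.06,"ty": 0.0,"tz": -0.45,"wx": 0.0,"wy": 0.0,"wz": 0.0,"grip": -0.16},{"tx": -0.06,"ty": 0.0,"tz": -0.45,"wx": 0.0,"wy": 0.0,"wz": 0.0,"grip": -0.16}])

```text
t: 8.2
tool_pos: [0.4914, -0.2893, 0.1921]
ee_rot: [0.971, -0.238, 0.001, 0.0]
ft_force: [1.2, 0.9, -0.5]
width: 0.42
grasp_force: 0.0
```

```bash
python3 mv.py; python3 - <<'E'
from workcell import eyes
import cv2,numpy as np
a=eyes.snapshot("wrist")["img"];b=eyes.snapshot("scene")["img"]
cv2.imwrite("pics/w7.png",np.hstack([cv2.resize(a,(400,300)),cv2.resize(b,(400,300))]))
E
```

```text
t 8.2 rack mm [ 17.8 -42.3 192.1] F [ 1.21  0.85 -0.49] open mm 39.9 J [-0.63 -0.03  1.87 -0.    1.3   1.43]
```

View pics/w7.png

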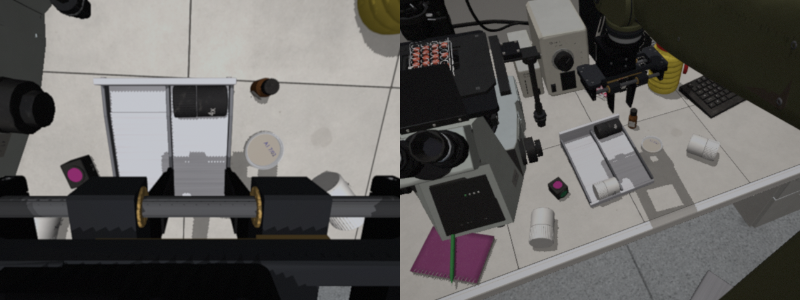

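The black can lies square against the stop, at (200,101) in the wrist half of the picture. The white can is at the foot, at (606,187) in the scene half. The bottle, dish and cube are in place and the hand is clear, so I'll hand the job in.

```bash
python3 -c "
from workcell import env
print(env.finish_job())"
```

```text
the job is handed in; nothing more can be done
None
```

The job is handed in: the last pictures show the longer can square against the end stop, the shorter can and the things around the rack in place, and the hand clear, but no verdict came back.

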